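# Hold a bore probe centred in a cable gland

## Robot

A 7-joint arm with a two-finger parallel gripper is mounted at the origin on the work surface. World frame = base frame: x ahead of the robot, y to its left, z up, the work surface at z = 0. Lengths are in m, angles in rad, forces in N, time in s.
With the tool pointing down it reaches from about 0.4 to 0.875 m from the base axis. Payload 6.5 kg.
Tool frame: the origin (TCP) lies midway between the tips of the shut fingers; the grasp point (between the pads) lies 19 mm behind it; z points along the fingers, y is the line along which they close (so a half turn about z gives the same grasp; the last joint's range is limited). The gripper opens to 85 mm and grips with 20 to 120 N. Pads are 22 mm wide; open, the fingers measure 114 mm over their backs; the gripper's body (76 mm by 85 mm) begins 54 mm behind the grasp point. The pads swing forward as they close: fully open they stand 13 mm farther back than shut.
Start: joints at [-1.373, 0.536, -0.004, 1.538, 0.003, 1.067, -0.071], TCP at [0.169, 0.628, 0.231] pointing down, gripper open.
Joint ranges: [-2.7, 2.7], [-0.37, 2.16], [-1.27, 1.26], [0.24, 2.4], [-1.31, 4.45], [0.19, 1.91], [-2.76, 2.76]. Speed limits (rad/s): [2.39, 2.39, 3.14, 3.14, 3.14, 3.14, 3.14].

## Interface

Orientations are given as [roll, pitch, yaw] about the fixed x, y, z axes, in that order (R = Rz(yaw) Ry(pitch) Rx(roll)).
In Python, from bench import * gives the robot as it stands.
- The arm moves only by the tool arm_command, never from a script. Its argument "commands" is a list that holds one entry, the list of rows, each a list of 7 numbers: the shift along the world's x, y, z normalised to -1 to 1, where 1 is 30 mm, then the turn, a rotation vector about the world's x, y, z normalised to -1 to 1, where 1 is pi/4 rad, then the opening, from -1 (shut) to 1 (fully open). In form: [[[x, y, z, ax, ay, az, gripper], ...]]. A call has exactly 5 rows; each row shifts and turns the commanded pose from where the row before left it; what a row does not reach is not made up. A row lasts 1/8 s, in which the tool goes at most 62.5 mm and 10.7 degrees, less where a joint would pass 70% of its speed; a pose out of reach is approached as far as the arm can. A call with a number of a shift or a turn outside -1 to 1 is refused whole. A call with a gripper value outside its range is refused whole. The fingers move at their own pace and stop on an object; "newtons" is the grip in N (left out, the last holds). Time passes only in rows, so rows that do not move let the fingers close, or fill a call up. It gives the time, the measured TCP pose, the force, the opening and the grip force at its end, in the units of the state.
- read_state(): the state, without advancing time (a new reading comes with each control period).
- snapshot(name): name is "scene" or "top" or "wrist"; returns the picture (384x512x3 uint8, red, green, blue); there is no depth.
- camera_model(name): a dict with "fov_y" (degrees; the focal length in pixels is half the picture's height over the tangent of half this angle, whatever the lens; pixels are square), "cx", "cy" (the principal point, pixels), "world_to_cam" (4x4, takes a point from world to camera coordinates). Camera axes: x right, y up, looking along -z (the intrinsics and any distortion apply to the point x, -y, -z); pixel columns grow to the right and rows downward; lengths in m; the calibration is good to about 2 mm. The wrist camera is an equidistant fisheye: a pixel r from the principal point sees the ray r / f radians off the axis. A picture is of the moment at which its call begins: read the wrist's pose just before it. camera_model takes no time and is no camera call; for the wrist camera it gives the pose at the moment of the call.
- hand_in(): hands the job in; it is judged then, once.
The state is a dict: "clock": time; "joint_pos": joint angles; "dq": joint speeds; "effort": joint torques, N m; "tcp_pos": TCP position; "orientation": TCP orientation; "force": force on the tool from outside, world axes, zero at the start; "moment": the same for the moment, N m; "gripper_width": opening from 0.0 (shut) to 1.0 (fully open); "grip_force": force on a finger pad.
Only numpy, scipy, OpenCV 4.12 (cv2) and the standard library are available. Lean on these libraries where they do the work, as an engineer would, in place of code of your own. Each camera call takes 0.05 s, during which the arm holds its last target. There are 200 camera calls.

## Task

First move the tester's red-knobbed lever until it stands straight upright, and leave it so. Then lift the probe out of its stand by its black handle and lower its steel rod down the middle of the white cable gland on the grey box in the nest, never letting the probe touch the gland or the box, until the red ring on the rod is level with the gland's top rim. Finish while still holding the probe there in the gripper, motionless, upright and centred in the bore; leave the other tools and parts on the bench where they are.

Things in the scene. Friction and masses are not known exactly. Their poses are not given: they have to be found in the camera images.
- tester: fixed grey console, 100 (x) x 80 (y) x 55 mm high, on the bench to the left or right; origin at the centre of its underside, z up. A lever stands on the middle of its top between two small dark cheeks (26 x 6 mm at y = +-12 mm, top at z = 75 mm) and swings in the console's own x-z plane; a green mark lies on the top beside the pivot
- lever (a joint): angle of the lever, 0 = straight upright, negative = leaning towards the console's own -x, positive = towards its +x; limits -0.9 and 0.9 rad. It starts leaning to -x by 0.35 to 0.8 rad. Friction (about 0.1 N m, 1.3 N at the knob) keeps it wherever it is left
- lever_ball (a point): centre of the red ball knob, 26 mm in diameter, on the end of the 10 mm steel lever stem, 75 mm from the pivot; the axes turn with the lever
- lever_pivot (a point): point on the lever's hinge axis, 65 mm above the bench over the middle of the console; the hinge axis is its y axis (the console's y)
- stand: fixed probe stand: 80 x 80 x 8 mm dark foot, two upright aluminium sides at y = +-27 mm and a 60 x 60 x 12 mm top plate whose upper face is 110 mm above the bench, with a 17 mm through hole in the middle; origin at the centre of its underside, z up
- probe: loose probe, 63 to 117 g, hanging upright in the stand: a steel rod 10 mm in diameter, bare for the lower 95 mm, under a round black handle 24 mm in diameter and 56 mm tall (z = 95 to 151 mm). Origin at the rod's lower end, z up along the rod. In the stand the handle's flat underside rests on the top plate and the rod's end is 15 mm above the bench
- probe_tip (a point): the centre of the rod's lower end (the probe's origin)
- probe_ring (a point): the middle of the 4 mm wide painted red ring round the rod, 55 mm above the rod's lower end
- probe_grip (a point): the middle of the black handle, 123 mm above the rod's lower end, the place to grip
- station: fixed nest holding a grey plastic box on edge: dark base plate 90 (x) x 124 (y) x 10 mm, box 56 (x) x 100 (y) x 80 mm high, its open side towards the nest's +x; a white round cable gland (40 mm across, 30 mm tall) stands on the middle of the box's top, 90 mm above the bench. Origin at the centre of the underside, z up
- bore_mouth (a point): centre of the gland's bore at its top rim, 120 mm above the bench, z up along the bore. The bore is vertical, 22 mm in diameter and 34 mm deep through the box's top wall; below it the box is empty to 106 mm under the rim
- wrench: steel spanner lying on the mat, a bystander
- screwdriver: screwdriver lying on the mat, a bystander
- pliers: green-handled pliers lying on the mat, a bystander
- tape: red tape roll, 72 mm across and 19 mm high, a bystander
- gland_a: loose white cable gland, 40 mm across and 30 mm high, a bystander
- gland_b: second loose white cable gland of the same kind, a bystander
- spare_box: empty grey box, 80 x 100 x 56 mm high, open upwards, a bystander
- phone: black phone, 150 x 72 x 9 mm, lying flat, a bystander
There are look-alikes about, which are no part of the job. Of the things that look like the probe, the smaller one is meant.

How it is judged:
By the outcome, as a careful person would: the job done as asked, in the order asked, and still so for the second after the job is handed in, while the arm keeps its last pose, push and grip.
It also fails if it takes over 72 s, if anything falls off the work surface, if the arm or the gripper's body presses on something with over 40 N, if the wrist force passes 120 N, or if a joint passes its speed limit or range.

## Working session

There is one attempt and no reset: what is moved stays moved. The work goes in short steps, Python scripts to look and compute and a tool call to move; the robot and the scene stay as the last step left them, time stands still between calls to the robot, and variables do not carry over. Pictures are saved under pics/ and viewed, at most 10 in all, crops included, and the job is handed in when it is done.

Besides the shell and the picture viewer there is one more tool, called after ">>>" as name(argument=value, ...), one argument or row to a line, values as JSON. arm_command: Moves the arm, as the interface text tells. Scaled input: -1 to 1 covers 30 mm each way for a shift and pi/4 rad each way for a turn. Its arguments: {"type":"object","properties":{"commands":{"type":"array","items":{"type":"array","items":{"type":"array","items":{"type":"number"}}}},"newtons":{"type":"number"}},"required":["commands"]}

```bash
mkdir -p pics; ls; python3 - <<'E'
from bench import *
import cv2, numpy as np
print(read_state())
for n in ("scene","top"):
    m=camera_model(n); print(n,m)
    cv2.imwrite(f"pics/{n}0.png",cv2.cvtColor(snapshot(n),cv2.COLOR_RGB2BGR))
E
```

```text
pics
{'clock': 0.0, 'joint_pos': array([-1.37320934,  0.53718396, -0.00443093,  1.53886229,  0.00261444,
        1.06731007, -0.07120669]), 'dq': array([-0.00100641,  0.00091327, -0.00081086,  0.00015551,  0.00073484,
        0.00027942,  0.00038475]), 'effort': array([-3.55075235e-04, -5.83420265e+01,  1.04867935e+00, -2.59091860e+01,
        1.22954749e-02,  9.55129392e-03,  2.61625593e-05]), 'tcp_pos': array([0.1693416 , 0.62689839, 0.23040587]), 'orientation': array([-3.13984064e+00,  1.45419659e-04,  2.87787138e+00]), 'force': array([ 0.02170298,  0.45383747, -0.15123188]), 'moment': array([-0.01428469,  0.04037981,  0.03812687]), 'grip_force': 0.0, 'gripper_width': 1.0007155443895621}
scene {'fov_y': 57.50016213246176, 'cx': 259.60122998782566, 'cy': 192.34829421068594, 'world_to_cam': array([[-3.21948879e-02,  9.99481056e-01, -1.05249696e-03,
        -8.11451495e-03],
       [-7.88054621e-01, -2.47367677e-02,  6.15108126e-01,
         3.77304873e-01],
       [ 6.14762884e-01,  2.06327623e-02,  7.88442062e-01,
        -1.28538958e+00],
       [ 0.00000000e+00,  0.00000000e+00,  0.00000000e+00,
         1.00000000e+00]])}
top {'fov_y': 49.01994297236888, 'cx': 255.25622494430166, 'cy': 195.83490266767592, 'world_to_cam': array([[ 0.02528117, -0.99942906,  0.02241443, -0.01969432],
       [ 0.99579286,  0.02715197,  0.08751771, -0.56122433],
       [-0.08807634,  0.02010758,  0.99591076, -1.03789467],
       [ 0.        ,  0.        ,  0.        ,  1.        ]])}
```

View pics/scene0.png

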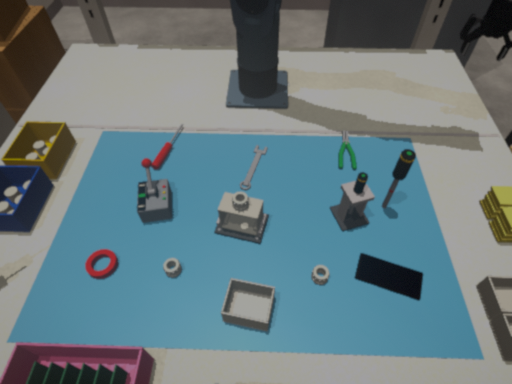

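View pics/top0.png

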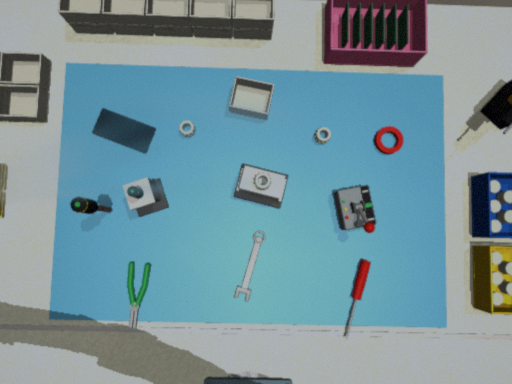

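Candidates, in scene pixels. For the probe: the small one in the stand (361,183), and a larger black-handled one free-standing at (403,165). For the gland: the boxed one (241,199), with loose ones at (172,267) and (320,274). For the knob: the red ball (147,162), with the screwdriver handle at (163,155) and the tape at (101,263). I choose the stand probe, the boxed gland and the console ball, and check them in a close crop.

```bash
cat > h.py <<'E'
from bench import *
import cv2, numpy as np
def ray(n,u,v,m=None):
    m=m or camera_model(n); f=192/np.tan(np.radians(m["fov_y"]/2)); W=np.array(m["world_to_cam"]); R,t=W[:3,:3],W[:3,3]
    x,y=(u-m["cx"]),(v-m["cy"])
    if n=="wrist":
        r=np.hypot(x,y); a=r/f; s=np.sin(a)/max(r,1e-9); d=np.array([x*s,-y*s,-np.cos(a)])
    else: d=np.array([x/f,-y/f,-1.])
    return -R.T@t, R.T@d/np.linalg.norm(d)
def onz(n,u,v,z,m=None):
    c,d=ray(n,u,v,m); return c+d*(z-c[2])/d[2]
def tri(*rs):
    A=sum(np.eye(3)-np.outer(d,d) for c,d in rs); b=sum((np.eye(3)-np.outer(d,d))@c for c,d in rs)
    return np.linalg.solve(A,b)
def proj(n,p,m=None):
    m=m or camera_model(n); f=192/np.tan(np.radians(m["fov_y"]/2)); q=np.array(m["world_to_cam"])@np.r_[p,1]
    x,y,z=q[0],-q[1],-q[2]
    if n=="wrist":
        r=np.hypot(x,y); k=f*np.arctan2(r,z)/max(r,1e-9); return m["cx"]+k*x,m["cy"]+k*y
    return m["cx"]+f*x/z,m["cy"]+f*y/z
def red(im):
    h=cv2.cvtColor(im,cv2.COLOR_RGB2HSV); return (((h[...,0]<8)|(h[...,0]>172))&(h[...,1]>150)&(h[...,2]>70)).astype(np.uint8)
def blobs(m,a=8):
    n,l,s,c=cv2.connectedComponentsWithStats(m); return [(c[i].round(1),s[i].tolist()) for i in range(1,n) if s[i][4]>=a]
E
python3 - <<'E'
from h import *
S=cv2.cvtColor(cv2.imread("pics/scene0.png"),cv2.COLOR_BGR2RGB);T=cv2.cvtColor(cv2.imread("pics/top0.png"),cv2.COLOR_BGR2RGB)
c=lambda im,x,y,w,h:cv2.resize(im[y:y+h,x:x+w],(400,300),interpolation=cv2.INTER_CUBIC)
o=np.vstack([np.hstack([c(S,120,150,80,60) if 0 else c(S,120,150,96,72),c(S,330,150,96,72)]),np.hstack([c(T,326,174,64,64*3//4+24) if 0 else c(T,322,170,80,60),c(T,60,165,120,90)])])
cv2.imwrite("pics/c1.png",cv2.cvtColor(o,cv2.COLOR_RGB2BGR))
print(blobs(red(S)));print(blobs(red(T)))
print("ball",tri(ray("scene",147,162),ray("top",370,228)))
print("gland",onz("top",262.5,181,.12),onz("scene",241,198,.12))
print("probe handle top",onz("top",134,191,.166),onz("scene",362,176,.166))
print("tester",onz("top",355,208,.055))
E
```

```text
[(array([161.2, 154.7]), [152, 143, 19, 23, 138]), (array([145.8, 161.7]), [143, 159, 7, 6, 33]), (array([100.5, 262.7]), [86, 250, 30, 26, 335])]
[(array([388.9, 139.8]), [376, 127, 27, 27, 348]), (array([368.9, 226.5]), [364, 222, 10, 10, 81]), (array([360.5, 279.2]), [352, 260, 18, 40, 345])]
ball [ 0.48587098 -0.26538246  0.12463647]
gland [ 0.58789763 -0.01884749  0.12      ] [ 0.58994934 -0.01680731  0.12      ]
probe handle top [0.5524262  0.26188755 0.166     ] [0.55209596 0.26310558 0.166     ]
tester [ 0.5355514  -0.25028975  0.055     ]
```

View pics/c1.png

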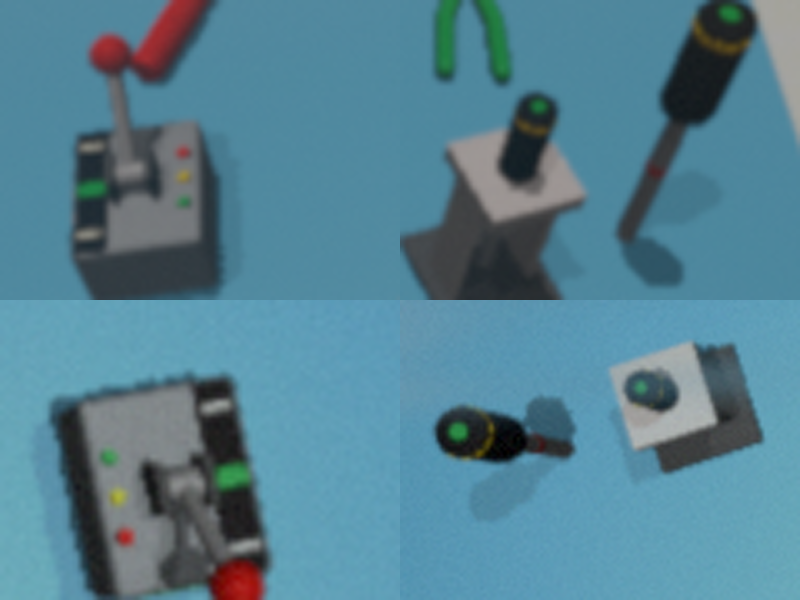

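The crop shows the stand probe as the smaller one (scene 361,183). The larger decoy stands free beside it (403,165). The red ball is at the end of the console lever (146,162), leaning towards the robot.

```bash
python3 - <<'E'
from h import *
a,b=onz("top",369,185.6,.055),onz("top",375.6,222.4,.055);print("edge",a,b,np.degrees(np.arctan2(*(a-b)[1::-1])))
print("ball",tri(ray("scene",145.8,161.7),ray("top",368.9,226.5)))
print("hub",onz("top",359,207,.07))
B=onz("top",110,210,0.0);print("decoy base",B,onz("scene",386,206,0))
print("decoy top",tri(ray("scene",406,153),ray("top",77,204)))
print(proj("scene",read_state()["tcp_pos"]),proj("top",read_state()["tcp_pos"]))
W=np.linalg.inv(camera_model("wrist")["world_to_cam"]);print(W,camera_model("wrist")["fov_y"])
E
```

```text
edge [ 0.59193554 -0.28483264  0.055     ] [ 0.50151358 -0.30126159  0.055     ] 10.297848509410867
ball [ 0.48954907 -0.26385993  0.12946535]
hub [ 0.537252   -0.25613367  0.07      ]
decoy base [0.51729811 0.3647843  0.        ] [ 5.14684960e-01  3.72073461e-01 -1.11022302e-16]
decoy top [0.51771144 0.36123607 0.21039822]
(np.float64(476.9846504421246), np.float64(61.065614642408974)) (np.float64(-75.57107845449679), np.float64(380.444701328773))
[[ 0.26077777 -0.93291173 -0.24833579  0.10804519]
 [ 0.96539651  0.25143416  0.06921304  0.64474722]
 [-0.00212955 -0.25779172  0.96619816  0.37256172]
 [ 0.          0.          0.          1.        ]] 65.70646984690485
```

>>> arm_command(
  commands=[
    [[0.7,-0.3,1,0,0,-0.098,1],[0.7,-0.3,1,0,0,-0.098,1],[0.7,-0.3,1,0,0,-0.098,1],[0.7,-0.3,1,0,0,-0.098,1],[0.7,-0.3,1,0,0,-0.098,1]],
  ],
  newtons=30,
)

```text
clock: 0.72
tcp_pos: [0.275, 0.5819, 0.3818]
orientation: [-3.141, 0.0, 2.49]
force: [-0.3, 0.6, -0.1]
gripper_width: 1.0
grip_force: 0.0
```

>>> arm_command(
  commands=[
    [[1,-1,0,0,0,-0.098,1],[1,-1,0,0,0,-0.098,1],[1,-1,0,0,0,-0.098,1],[1,-1,0,0,0,-0.098,1],[1,-1,0,0,0,-0.098,1]],
  ],
)

```text
clock: 1.35
tcp_pos: [0.4251, 0.4313, 0.3809]
orientation: [-3.141, 0.0, 2.106]
force: [0.9, 0.2, 0.8]
gripper_width: 1.0
grip_force: 0.0
```

Tracking is good, so I continue to the lever.

>>> arm_command(
  commands=[
    [[0.6,-1,0,0,0,-0.098,1],[0.6,-1,0,0,0,-0.098,1],[0.6,-1,0,0,0,-0.098,1],[0.6,-1,0,0,0,-0.098,1],[0.6,-1,0,0,0,-0.098,1]],
  ],
)

```text
clock: 1.98
tcp_pos: [0.5154, 0.2806, 0.3814]
orientation: [3.142, -0.0, 1.719]
force: [-0.4, 0.3, -0.3]
gripper_width: 1.001
grip_force: 0.0
```

>>> arm_command(
  commands=[
    [[0.2,-1,0,0,0,-0.098,1],[0.2,-1,0,0,0,-0.098,1],[0.2,-1,0,0,0,-0.098,1],[0.2,-1,0,0,0,-0.098,1],[0.2,-1,0,0,0,-0.098,1]],
  ],
)

```text
clock: 2.6
tcp_pos: [0.5447, 0.1306, 0.3814]
orientation: [3.142, -0.0, 1.334]
force: [0.5, 0.2, -1.2]
gripper_width: 1.0
grip_force: 0.0
```

>>> arm_command(
  commands=[
    [[0,-1,0,0,0,-0.098,1],[0,-1,0,0,0,-0.098,1],[0,-1,0,0,0,-0.098,1],[0,-1,0,0,0,-0.098,1],[0,-1,0,0,0,-0.098,1]],
  ],
)

```text
clock: 3.22
tcp_pos: [0.5444, -0.0194, 0.3813]
orientation: [3.142, -0.0, 0.949]
force: [0.2, -0.6, 0.5]
gripper_width: 0.999
grip_force: 0.0
```

>>> arm_command(
  commands=[
    [[-0.1,-1,-0.2,0,0,-0.098,1],[-0.1,-1,-0.2,0,0,-0.098,1],[-0.1,-1,-0.2,0,0,-0.098,1],[-0.1,-1,-0.2,0,0,-0.098,1],[-0.1,-1,-0.2,0,0,-0.098,1]],
  ],
)

```text
clock: 3.85
tcp_pos: [0.5289, -0.1693, 0.3506]
orientation: [-3.141, 0.0, 0.564]
force: [0.0, 0.5, -0.1]
gripper_width: 1.002
grip_force: 0.0
```

>>> arm_command(
  commands=[
    [[-0.26,-0.65,-0.6,0,0,-0.098,1],[-0.26,-0.65,-0.6,0,0,-0.098,1],[-0.26,-0.65,-0.6,0,0,-0.098,1],[-0.26,-0.65,-0.6,0,0,-0.098,1],[-0.26,-0.65,-0.6,0,0,-0.098,1]],
  ],
)

```text
clock: 4.47
tcp_pos: [0.4899, -0.266, 0.2599]
orientation: [-3.141, 0.0, 0.179]
force: [1.1, -0.1, 0.3]
gripper_width: 0.997
grip_force: 0.0
```

```bash
python3 - <<'E'
from h import *
s=read_state();print(s["clock"],s["tcp_pos"],s["orientation"],s["joint_pos"])
m=camera_model("wrist");im=snapshot("wrist");cv2.imwrite("pics/w1.png",cv2.cvtColor(im,cv2.COLOR_RGB2BGR))
for b in blobs(red(im),40):print(b)
print(proj("wrist",[.4895,-.264,.1295],m),proj("wrist",[.537,-.256,.065],m))
for b in blobs(red(im),40):print(onz("wrist",*b[0],.128,m),)
E
```

```text
4.475 [ 0.48986162 -0.26598997  0.25989749] [-3.14148282e+00  3.24507553e-04  1.79150097e-01] [-0.21353359  0.44997083  0.84618765  1.79277045 -0.37996768  1.07103063
 -0.62205829]
(array([346.4,  18. ]), [321, 0, 50, 35, 789])
(array([254.3, 181.1]), [242, 169, 25, 25, 482])
(array([245.8, 249.4]), [227, 220, 40, 60, 979])
(np.float64(252.09183727479234), np.float64(181.4877503666608)) (np.float64(252.91303203270414), np.float64(126.41597564146818))
[ 0.66264974 -0.32335638  0.128     ]
[ 0.48988152 -0.26605018  0.128     ]
[ 0.41746979 -0.27031878  0.128     ]
```

View pics/w1.png

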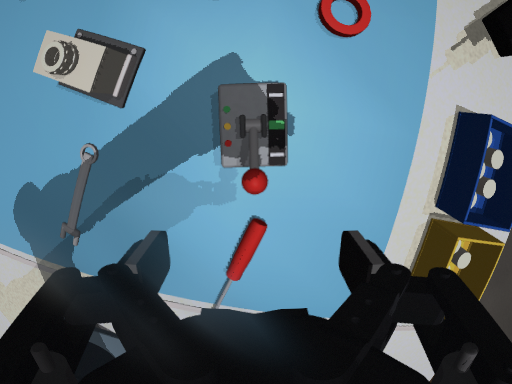

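```bash
python3 - <<'E'
from h import *
im=cv2.imread("pics/w1.png");c=cv2.resize(im[75:200,200:310],(528,600),interpolation=cv2.INTER_CUBIC);cv2.imwrite("pics/c2.png",c)
m=camera_model("wrist")
r=[ray("scene",145.8,161.7),ray("top",368.9,226.5),ray("wrist",254.3,181.1,m)]
print(tri(*r),tri(r[0],r[2]))
E
```

```text
[ 0.48801814 -0.26597345  0.12721431] [ 0.48579697 -0.26774111  0.12484175]
```

View pics/c2.png

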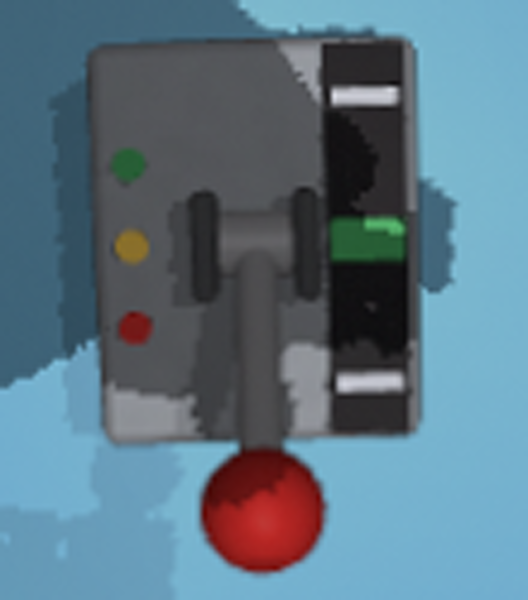

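```bash
python3 - <<'E'
from h import *
m=camera_model("wrist");g=lambda x,y,z:onz("wrist",200+x/4.8,75+y/4.8,z,m)
P=[g(*p,.055) for p in((90,45),(414,38),(107,440),(417,434))]
print("centre",np.mean(P,0));d=(P[0]-P[2]+P[1]-P[3])/2;print(np.linalg.norm(d),np.degrees(np.arctan2(d[1],d[0])))
e=(P[0]-P[1]+P[2]-P[3])/2;print(np.linalg.norm(e),np.degrees(np.arctan2(e[1],e[0])))
h=g(255,244,.075);print("cheeks",h)
c=(np.mean(P,0)[:2]+h[:2])/2
r=[ray("scene",145.8,161.7),ray("top",368.9,226.5),ray("wrist",254.3,181.1,m)];b=tri(*r)
print(np.linalg.norm(b-np.r_[c,.065]),np.degrees(np.arctan2(*(c-b[:2])[::-1])))
E
```

```text
centre [ 0.53496905 -0.25920613  0.055     ]
0.09691332886502053 11.32258889031521
0.07693846475201072 101.06232641376353
cheeks [ 0.53494523 -0.25876995  0.075     ]
0.07824759253456172 8.464571016184852
```

The console sits at wrist pixels (219–287, 84–166) and the ball at (254,181). The pivot is at about (0.535, -0.259), yaw about 11°, and the fingers already match it. I descend and grip the ball.

>>> arm_command(
  commands=[
    [[-0.01,0,-1,0,0,0.02,1],[-0.01,0,-1,0,0,0,1],[-0.01,0,-1,0,0,0,1],[-0.01,0,-1,0,0,0,1],[-0.01,0,-1,0,0,0,1]],
  ],
)

```text
clock: 5.15
tcp_pos: [0.4891, -0.2649, 0.1101]
orientation: [3.142, -0.0, 0.199]
force: [0.6, 1.0, -0.3]
gripper_width: 1.003
grip_force: 0.0
```

>>> arm_command(
  commands=[
    [[0,0,-0.1,0,0,0,-1],[0,0,0,0,0,0,-1],[0,0,0,0,0,0,-1],[0,0,0,0,0,0,-1],[0,0,0,0,0,0,-1]],
  ],
  newtons=30,
)

```text
clock: 5.78
tcp_pos: [0.4894, -0.2662, 0.1093]
orientation: [3.139, -0.001, 0.199]
force: [-0.5, -4.0, 4.0]
gripper_width: 0.28
grip_force: 29.4
```

```bash
python3 - <<'E'
from h import *
s=read_state();print(s["tcp_pos"],s["orientation"],s["force"],s["gripper_width"],s["grip_force"])
im=snapshot("wrist");cv2.imwrite("pics/w2.png",cv2.cvtColor(im,cv2.COLOR_RGB2BGR))
E
```

```text
[ 0.48944593 -0.26618348  0.10925957] [ 3.13945615e+00 -1.31919569e-03  1.99055762e-01] [-0.48934717 -4.04373214  3.95607013] 0.2802356774409005 29.360382556915283
```

View pics/w2.png

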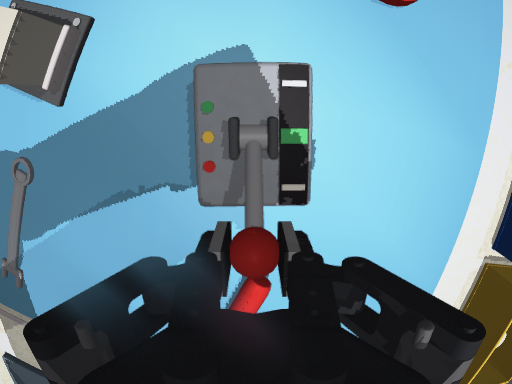

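The ball sits between the pads at (254,253). I swing it along its arc, half way first.

>>> arm_command(
  commands=[
    [[0.147,0.029,0.11,0,0,0,-1],[0.154,0.03,0.1,0,0,0,-1],[0.162,0.032,0.087,0,0,0,-1],[0.167,0.033,0.073,0,0,0,-1],[0.17,0.033,0.06,0,0,0,-1]],
  ],
)

```text
clock: 6.45
tcp_pos: [0.5119, -0.2615, 0.1212]
orientation: [3.141, 0.002, 0.198]
force: [-4.8, -4.7, 4.0]
gripper_width: 0.281
grip_force: 30.1
```

```bash
python3 - <<'E'
from h import *
s=read_state();print(s["tcp_pos"],s["orientation"],s["force"],s["gripper_width"],s["grip_force"])
m=camera_model("wrist");im=snapshot("wrist");S=snapshot("scene");T=snapshot("top")
for b in blobs(red(im),300):print(b, onz("wrist",*b[0],.137,m))
sb=[b[0] for b in blobs(red(S),15)];tb=[b[0] for b in blobs(red(T),15)];print(sb,tb)
cv2.imwrite("pics/w3.png",cv2.cvtColor(im,cv2.COLOR_RGB2BGR))
E
```

```text
[ 0.51188966 -0.2614637   0.12122047] [3.14066966e+00 1.99045438e-03 1.98108981e-01] [-4.75406463 -4.7032971   3.95367521] 0.2812037140480331 30.100448727607727
(array([396.1,  14.8]), [363, 0, 65, 31, 1103]) [ 0.63748785 -0.3023785   0.137     ]
(array([254.2, 271.6]), [230, 238, 49, 76, 2510]) [ 0.50260191 -0.26318508  0.137     ]
[array([162.1, 154.1]), array([100.5, 262.7])] [array([388.5, 139.7])]
```

```bash
python3 - <<'E'
from h import *
for n,z in(("w2",.1253),("w3",.137)):
    im=cv2.cvtColor(cv2.imread(f"pics/{n}.png"),cv2.COLOR_BGR2RGB);M=red(im);M[:150]=0
    w=[(y,np.ptp(np.where(M[y])[0])+1) for y in range(200,300) if M[y].any()]
    print(n,w[0],max(w[:48],key=lambda t:t[1]),[t for t in w[::4]])
m=camera_model("wrist")
for v in(253,258,262.5):print(v,onz("wrist",254.2,v,.137,m)-read_state()["tcp_pos"])
E
```

```text
w2 (227, np.int64(7)) (247, np.int64(49)) [(227, np.int64(7)), (231, np.int64(27)), (235, np.int64(37)), (239, np.int64(43)), (243, np.int64(47)), (247, np.int64(49)), (251, np.int64(49)), (255, np.int64(49)), (259, np.int64(49)), (263, np.int64(46)), (267, np.int64(41)), (271, np.int64(35)), (275, np.int64(21)), (279, np.int64(21)), (283, np.int64(26)), (287, np.int64(28)), (291, np.int64(29)), (295, np.int64(29)), (299, np.int64(30))]
w3 (238, np.int64(7)) (263, np.int64(49)) [(238, np.int64(7)), (242, np.int64(28)), (246, np.int64(38)), (250, np.int64(43)), (254, np.int64(47)), (258, np.int64(47)), (262, np.int64(48)), (266, np.int64(48)), (270, np.int64(47)), (274, np.int64(43)), (278, np.int64(37)), (282, np.int64(31)), (286, np.int64(14)), (290, np.int64(18)), (294, np.int64(23)), (298, np.int64(26))]
253 [0.00080168 0.00033576 0.01566608]
258 [-0.00187218 -0.00020387  0.01566608]
262.5 [-0.00432069 -0.00069805  0.01566608]
```

The ball has slipped about 5 mm in the pads, so I open, recentre on it, and grip harder.

>>> arm_command(
  commands=[
    [[0,0,0,0,0,0,0.2],[0,0,0,0,0,0,0.2],[0,0,0,0,0,0,0.2],[-0.1,0,-0.12,0,0,0,0.2],[-0.05,0,-0.12,0,0,0,0.2]],
  ],
)

```text
clock: 7.22
tcp_pos: [0.5081, -0.2601, 0.1136]
orientation: [-3.141, 0.0, 0.2]
force: [0.6, -0.2, -0.4]
gripper_width: 0.602
grip_force: 0.0
```

```bash
python3 - <<'E'
from h import *
s=read_state();print(s["tcp_pos"],s["orientation"],s["force"],s["gripper_width"],s["grip_force"])
m=camera_model("wrist");im=snapshot("wrist")
M=red(im);M[:150]=0
w=[(y,np.ptp(np.where(M[y])[0])+1,np.where(M[y])[0].mean()) for y in range(200,300) if M[y].any()]
y0=w[0][0];W=max(t[1] for t in w[:45]);print(y0,W,w[20])
v=y0+W/2
for z in(.133,.135,.137):print(onz("wrist",w[20][2],v,z,m),onz("wrist",w[20][2],v,z,m)-s["tcp_pos"])
cv2.imwrite("pics/w4.png",cv2.cvtColor(im,cv2.COLOR_RGB2BGR))
E
```

```text
[ 0.50808857 -0.26013984  0.11364693] [-3.14122521e+00  3.20685013e-04  1.99514971e-01] [ 0.62034632 -0.18797896 -0.41926811] 0.6023383394048559 0.0
238 53 (258, np.int64(52), np.float64(258.5))
[ 0.50515237 -0.26266806  0.133     ] [-0.00293621 -0.00252822  0.01935307]
[ 0.50626804 -0.26240755  0.135     ] [-0.00182053 -0.00226771  0.02135307]
[ 0.50738371 -0.26214703  0.137     ] [-0.00070486 -0.00200719  0.02335307]
```

View pics/w4.png

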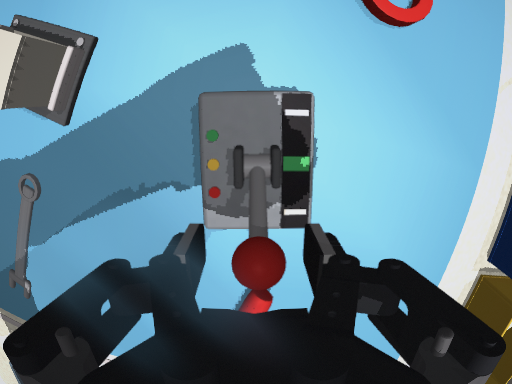

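>>> arm_command(
  commands=[
    [[-0.05,-0.07,-0.02,0,0,0,0.2],[0,0,0,0,0,0,-1],[0,0,0,0,0,0,-1],[0,0,0,0,0,0,-1],[0,0,0,0,0,0,-1]],
  ],
  newtons=70,
)

```text
clock: 7.9
tcp_pos: [0.5068, -0.2626, 0.1137]
orientation: [3.141, 0.0, 0.199]
force: [-2.5, -0.3, 5.3]
gripper_width: 0.266
grip_force: 68.3
```

>>> arm_command(
  commands=[
    [[0.154,0.03,0.06,0,0,0,-1],[0.154,0.03,0.05,0,0,0,-1],[0.16,0.03,0.04,0,0,0,-1],[0.162,0.03,0.03,0,0,0,-1],[0.16,0.03,0.017,0,0,0,-1]],
  ],
)

```text
clock: 8.52
tcp_pos: [0.5318, -0.2574, 0.1193]
orientation: [3.141, -0.001, 0.201]
force: [0.3, -0.2, -0.4]
gripper_width: 0.0
grip_force: 0.0
```

```bash
cat > ball.py <<'E'
from h import *
s=read_state();print(s["tcp_pos"],s["force"],s["gripper_width"],s["grip_force"])
m=camera_model("wrist");im=snapshot("wrist")
M=red(im);M[:150]=0
w=[(y,np.ptp(np.where(M[y])[0])+1,np.where(M[y])[0].mean()) for y in range(150,330) if M[y].any()]
y0=w[0][0];W=max(t[1] for t in w[:45]);v=y0+W/2;print(y0,W,w[20])
p=onz("wrist",w[20][2],v,.1395,m);print("ball",p,p-s["tcp_pos"])
# dark cheeks -> min-area boxes
g=cv2.cvtColor(im,cv2.COLOR_RGB2HSV)[...,2]
cv2.imwrite("pics/wl.png",cv2.cvtColor(im,cv2.COLOR_RGB2BGR))
for b in blobs((g<48).astype(np.uint8),60): print(b,onz("wrist",*b[0],.075,m)) if b[1][4]<900 else 0
E
python3 ball.py
```

```text
[ 0.53180898 -0.2573895   0.11930878] [ 0.25617512 -0.21756235 -0.44906402] 0.0003478770719655156 0.0
216 11 (307, np.int64(11), np.float64(254.0))
ball [ 0.55024162 -0.25338902  0.1395    ] [0.01843264 0.00400048 0.02019122]
(array([ 82.5, 104.6]), [68, 62, 30, 87, 296]) [ 0.58328738 -0.12509589  0.075     ]
(array([236.5, 200.5]), [232, 178, 9, 42, 237]) [ 0.53763285 -0.24423859  0.075     ]
(array([269.2, 193. ]), [267, 178, 9, 41, 117]) [ 0.54693191 -0.26421494  0.075     ]
(array([ 40.6, 377.2]), [26, 369, 31, 15, 78]) [ 0.24542418 -0.03421453  0.075     ]
```

View pics/wl.png

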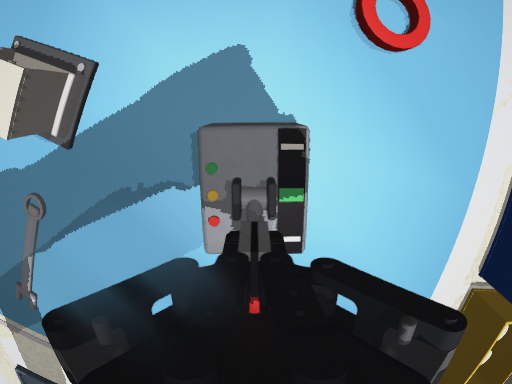

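The view shows the fingers shut ahead of the ball, which slid out backwards to about (254,305). I will push it from behind with shut fingers instead, in small steps with checks.

>>> arm_command(
  commands=[
    [[0.05,0,1,0,0,0,-1],[0,0,1,0,0,0,-1],[-0.75,-0.16,0,0,0,0,-1],[-0.75,-0.16,0,0,0,0,-1],[-0.8,-0.16,0,0,0,0,-1]],
  ],
  newtons=40,
)

```text
clock: 9.2
tcp_pos: [0.4627, -0.2724, 0.1795]
orientation: [3.141, -0.0, 0.2]
force: [-0.0, -0.5, -0.3]
gripper_width: 0.002
grip_force: 0.0
```

```bash
python3 ball.py; python3 - <<'E'
import cv2
cv2.imwrite("pics/w5.png",cv2.imread("pics/wl.png"))
E
```

```text
[ 0.46273396 -0.27240763  0.17948697] [-0.01677161 -0.50794769 -0.28316874] 0.0018752474950687143 0.0Traceback (most recent call last):
  File "ball.py", line 6, in <module>
    y0=w[0][0];W=max(t[1] for t in w[:45]);v=y0+W/2;print(y0,W,w[20])
                                                               ~^^^^
IndexError: list index out of range
```

That was the stale picture, so it shows nothing new. I measure numerically from here.

```bash
cat > lev.py <<'E'
from h import *
from scipy.optimize import minimize_scalar
def lev(P=(.535,-.259),yaw=.19,show=True):
    s=read_state();m=camera_model("wrist");im=snapshot("wrist");M=red(im)
    P=np.r_[P,.065];x=np.array([np.cos(yaw),np.sin(yaw),0]);b=lambda t:P+.075*(np.sin(t)*x+np.cos(t)*np.array([0,0,1]))
    best=None
    for c,st in blobs(M,80):
        asp=st[2]/st[3]
        if not .5<asp<2.0: continue
        # use upper arc: fit circle through contour
        l=cv2.connectedComponents(M)[1]; k=l[int(round(c[1])),int(round(c[0]))]
        cn=max(cv2.findContours((l==k).astype(np.uint8) if k else M,0,1)[0],key=len)
        (u,v),r=cv2.minEnclosingCircle(cn)
        C,d=ray("wrist",u,v,m); f=lambda t:np.linalg.norm(np.cross(b(t)-C,d))
        o=minimize_scalar(f,bounds=(-.9,.9),method="bounded")
        print("blob",c,st,"circ",round(u,1),round(v,1),round(r,1),"theta %.3f miss %.1fmm"%(o.x,o.fun*1e3),b(o.x).round(4))
    print(s["clock"],s["tcp_pos"].round(4),s["force"].round(1),s["gripper_width"].round(3))
    return im,m
if __name__=="__main__":
    im,m=lev();cv2.imwrite("pics/wl.png",cv2.cvtColor(im,cv2.COLOR_RGB2BGR))
E
python3 lev.py
```

```text
blob [251.7 135.9] [232, 117, 40, 39, 1235] circ 251.7 135.9 20.0 theta -0.369 miss 2.1mm [ 0.5084 -0.2641  0.135 ]Traceback (most recent call last):
  File "lev.py", line 20, in <module>
    im,m=lev();cv2.imwrite("pics/wl.png",cv2.cvtColor(im,cv2.COLOR_RGB2BGR))
         ~~~^^
  File "lev.py", line 17, in lev
    print(s["clock"],s["tcp_pos"].round(4),s["force"].round(1),s["gripper_width"].round(3))
                                                               ^^^^^^^^^^^^^^^^^^^^^^^^
AttributeError: 'float' object has no attribute 'round'
```

>>> arm_command(
  commands=[
    [[0,0,-1,0,0,0,-1],[0,0,-1,0,0,0,-1],[0.45,0.08,0,0,0,0,-1],[0.4,0.08,0,0,0,0,-1],[0,0,0,0,0,0,-1]],
  ],
)

```text
clock: 9.93
tcp_pos: [0.4911, -0.2675, 0.1204]
orientation: [3.14, -0.002, 0.202]
force: [-0.1, 0.1, -0.9]
gripper_width: 0.004
grip_force: 0.0
```

>>> arm_command(
  commands=[
    [[0.2,0.04,0,0,0,0,-1],[0.15,0.03,0,0,0,0,-1],[0.1,0.02,0,0,0,0,-1],[0.1,0.02,0,0,0,0,-1],[0,0,0,0,0,0,-1]],
  ],
)

```text
clock: 10.55
tcp_pos: [0.5056, -0.2641, 0.1193]
orientation: [3.141, -0.0, 0.2]
force: [-0.4, 0.2, -0.1]
gripper_width: 0.002
grip_force: 0.1
```

```bash
sed -i 's/,s\["gripper_width"\].round(3)//' lev.py; python3 lev.py
```

```text
blob [250.6 207.1] [222, 178, 58, 59, 2715] circ 250.6 207.2 29.6 theta -0.056 miss 2.5mm [ 0.5309 -0.2598  0.1399]
blob [210.2 185.6] [205, 181, 11, 10, 86] circ 210.1 185.7 5.2 theta 0.076 miss 19.6mm [ 0.5406 -0.2579  0.1398]
blob [254.  305.1] [249, 297, 11, 17, 174] circ 254.0 304.8 8.8 theta -0.900 miss 15.3mm [ 0.4773 -0.2701  0.1116]
10.55 [ 0.5056 -0.2641  0.1193] [-0.4  0.2 -0.1]
```

```bash
cat > edge.py <<'E'
from h import *
def centre(im,m,umid,vmid):
    h=cv2.cvtColor(im,cv2.COLOR_RGB2HSV); mat=(h[...,0]>90)&(h[...,0]<112)&(h[...,1]>90)
    x=np.array([np.cos(.19),np.sin(.19)]);y=np.array([-x[1],x[0]])
    e=[]
    for u in range(umid-30,umid+25,3):
        v=vmid
        while v>0 and not mat[v-2:v+1,u].all(): v-=1
        e.append(onz("wrist",u,v+.5,.055,m)[:2]@x)
    l=[]
    for v in range(vmid-25,vmid+25,3):
        u=umid
        while u>0 and not mat[v,u-2:u+1].all(): u-=1
        w=umid
        while w<511 and not mat[v,w:w+3].all(): w+=1
        l.append((onz("wrist",u+.5,v,.055,m)[:2]@y,onz("wrist",w-.5,v,.055,m)[:2]@y))
    l=np.median(l,0); print("y-extent",l[0]-l[1],"front edge std",np.std(e))
    c=x*(np.median(e)-.050)+y*l.mean(); return c
if __name__=="__main__":
    im=cv2.cvtColor(cv2.imread("pics/wl.png"),cv2.COLOR_BGR2RGB);m=camera_model("wrist")
    print(centre(im,m,250,165))
E
python3 edge.py
```

```text
y-extent 0.07865864452878668 front edge std 0.00026405065092757773
[ 0.53783491 -0.25595131]
```

>>> arm_command(
  commands=[
    [[0.08,0.015,0,0,0,0,-1],[0.07,0.013,0,0,0,0,-1],[0.04,0.01,0,0,0,0,-1],[-0.5,-0.1,0.3,0,0,0,-1],[-1,-0.2,0.5,0,0,0,-1]],
  ],
)

```text
clock: 11.22
tcp_pos: [0.4655, -0.272, 0.1437]
orientation: [3.141, -0.0, 0.201]
force: [-0.3, -0.3, 0.2]
gripper_width: -0.002
grip_force: 0.0
```

>>> arm_command(
  commands=[
    [[-0.5,-0.1,1,0,0,0,-1],[0,0,1,0,0,0,-1],[0,0,1,0,0,0,-1],[0,0,0.3,0,0,0,-1],[0,0,0,0,0,0,-1]],
  ],
)

```text
clock: 11.85
tcp_pos: [0.4507, -0.275, 0.2424]
orientation: [-3.141, -0.001, 0.2]
force: [-0.2, 0.7, -0.6]
gripper_width: -0.003
grip_force: 0.0
```

```bash
python3 - <<'E'
from lev import *; from edge import centre
im,m=lev();cv2.imwrite("pics/w6.png",cv2.cvtColor(im,cv2.COLOR_RGB2BGR))
u,v=proj("wrist",[.55,-.256,.055],m);print(u,v)
c=centre(im,m,int(u),int(v));print(c);lev(P=c)
T=snapshot("top");S=snapshot("scene")
tb=blobs(red(T),20);sb=blobs(red(S),15);print(tb,sb)
for P in((.535,-.259),c): print(P,proj("top",np.r_[P,.14]),proj("scene",np.r_[P,.14]))
cv2.imwrite("pics/top1.png",cv2.cvtColor(T,cv2.COLOR_RGB2BGR));cv2.imwrite("pics/scene1.png",cv2.cvtColor(S,cv2.COLOR_RGB2BGR))
E
```

```text
blob [252.5  85.6] [237, 71, 32, 30, 724] circ 252.6 85.7 15.6 theta 0.015 miss 2.4mm [ 0.5361 -0.2588  0.14  ]
blob [249.7 211.8] [232, 196, 33, 35, 535] circ 248.0 216.0 21.3 theta -0.900 miss 58.2mm [ 0.4773 -0.2701  0.1116]
11.85 [ 0.4507 -0.275   0.2424] [-0.2  0.7 -0.6]
255.1182761399151 79.33508718779247
y-extent 0.07883322211850458 front edge std 0.0003138474791397079
[ 0.53709028 -0.25553441]
blob [253.1  85.1] [238, 71, 31, 29, 721] circ 253.0 85.3 15.5 theta -0.023 miss 0.6mm [ 0.5354 -0.2559  0.14  ]
blob [250.3 211.5] [233, 195, 33, 36, 531] circ 249.0 216.0 21.3 theta -0.900 miss 60.6mm [ 0.4794 -0.2666  0.1116]
11.9 [ 0.4504 -0.2747  0.2417] [0.8 1.2 1.3]
[(array([388.6, 139.8]), [375, 127, 28, 27, 359]), (array([367.2, 205.7]), [363, 201, 9, 10, 77]), (array([360.5, 279.1]), [352, 260, 18, 40, 349])] [(array([161.5, 154.4]), [153, 143, 18, 23, 142]), (array([142. , 170.9]), [140, 169, 5, 5, 20]), (array([100.6, 262.7]), [86, 250, 30, 26, 330])]
(0.535, -0.259) (np.float64(368.56048942119634), np.float64(206.1346489435544)) (np.float64(142.7255742090489), np.float64(172.52965238291262))
[ 0.53709028 -0.25553441] (np.float64(367.03639332962905), np.float64(205.16995087313634)) (np.float64(143.93734537470866), np.float64(173.21146266855357))
```

```bash
python3 - <<'E'
from h import *
im=cv2.cvtColor(cv2.imread("pics/w6.png"),cv2.COLOR_BGR2RGB);m=camera_model("wrist")
h=cv2.cvtColor(im,cv2.COLOR_RGB2HSV); mat=(h[...,0]>90)&(h[...,0]<112)&(h[...,1]>90)
x=np.array([np.cos(.19),np.sin(.19)])
for u in range(222,290,6):
    r=[]
    for s in(-1,1):
        v=85
        while 2<v<380 and not mat[min(v,v+2*s):max(v,v+2*s)+1,u].all(): v+=s
        r.append((v,round(float(onz("wrist",u,v-s*.5,.055,m)[:2]@x),4)))
    print(u,r,(r[0][1]+r[1][1])/2-.0,end="; ")
b=onz("wrist",252.8,85.4,.14,m);print("\nball",b[:2]@x)
T=cv2.cvtColor(cv2.imread("pics/top1.png"),cv2.COLOR_BGR2RGB)
E
```

```text
222 [(47, 0.5271), (135, 0.4296)] 0.47835; 228 [(46, 0.5281), (135, 0.4296)] 0.47885; 234 [(46, 0.528), (136, 0.4285)] 0.47825; 240 [(46, 0.5279), (136, 0.4285)] 0.4782; 246 [(46, 0.5279), (136, 0.4285)] 0.4782; 252 [(46, 0.5279), (136, 0.4286)] 0.47825; 258 [(46, 0.528), (136, 0.4286)] 0.4783; 264 [(46, 0.5281), (136, 0.4287)] 0.47840000000000005; 270 [(46, 0.5283), (136, 0.4288)] 0.47855000000000003; 276 [(46, 0.5285), (135, 0.43)] 0.47924999999999995; 282 [(46, 0.5287), (135, 0.4302)] 0.47945; 288 [(49, 0.5255), (133, 0.4325)] 0.479; 
ball 0.4771042068705376
```

The lever measures about 0.02 rad from upright, in a near-overhead view with the ball 1.2 mm from the console centre. That is good, so I go to the probe.

>>> arm_command(
  commands=[
    [[0.16,0.9,0.9,0,0,0.054,-1],[0.16,0.9,0.9,0,0,0.054,-1],[0.16,0.9,0.9,0,0,0.054,-1],[0.16,0.9,0.9,0,0,0.054,-1],[0.16,0.9,0.9,0,0,0.054,-1]],
  ],
)

```text
clock: 12.68
tcp_pos: [0.4746, -0.139, 0.3775]
orientation: [-3.141, 0.001, 0.413]
force: [-0.4, -0.4, -0.3]
gripper_width: -0.001
grip_force: 0.0
```

>>> arm_command(
  commands=[
    [[0.17,0.9,0,0,0,0.054,-1],[0.17,0.9,0,0,0,0.054,-1],[0.17,0.9,0,0,0,0.054,-1],[0.17,0.9,0,0,0,0.054,-1],[0.17,0.9,0,0,0,0.054,-1]],
  ],
)

```text
clock: 13.3
tcp_pos: [0.5006, -0.0033, 0.3771]
orientation: [-3.142, 0.0, 0.626]
force: [-0.5, -0.1, -0.2]
gripper_width: 0.002
grip_force: 0.0
```

```bash
python3 - <<'E'
from h import *
s=read_state();print(s["tcp_pos"],s["orientation"])
m=camera_model("wrist");im=snapshot("wrist");cv2.imwrite("pics/g1.png",cv2.cvtColor(im,cv2.COLOR_RGB2BGR))
# station: bright top + dark bore
print("pred",proj("wrist",[.589,-.018,.12],m))
h=cv2.cvtColor(im,cv2.COLOR_RGB2HSV)
u,v=proj("wrist",[.589,-.018,.12],m)
print(u,v,cv2.cvtColor(im,cv2.COLOR_RGB2GRAY)[max(int(v)-36,0):int(v)+36:4,max(int(u)-36,0):int(u)+36:4])
E
```

```text
[ 0.50061309 -0.00326415  0.37705407] [-3.14150341e+00  4.49764649e-04  6.26498356e-01]
pred (np.float64(301.2712060601635), np.float64(113.3469384432136))
301.2712060601635 113.3469384432136 [[102 101 101  81 105 127 165 174 177 178 177 175 174 174 172 171 169 168]
 [101  81  58  99  95 135 134 134 123 179 177 177 175 174 172 171 170 169]
 [ 80  49 106  90 135 135 134 134 133  91 177 176 176 174 172 172 170 169]
 [ 38 104  80 134 135 134 135 134 181 212  87 176 176 174 173 172 171 170]
 [102  92 134 135 134 134 134 134 212 212 212 119 176 174 173 173 171 170]
 [118 134 135 135 134 134 134 212 211 213 212 212 161 175 174 173 171 170]
 [134 135 135 135 134 134 129  91 123 199 167 212 199 176 174 173 172 171]
 [ 57 134 135 135 135 105  88 192 212 171 200 212 181 145 175 173 172 172]
 [ 38  57 134 134 105 105 104 212 130 134 123 141 212 213 101 174 173 172]
 [ 40  38  62 134 104  99  90 126 104 133 133  63 213 213 213 121 173 172]
 [ 38  39  46  92 104 102  77 134 103 104 122  93 212 213 213 211 156 172]
 [ 52  60  77  78 124 105  78 128 135  71 136 213 211 213 213 213 197 172]
 [168  73  79  78  66 132 104  93 115 188 213 143 213 213 213 213 213 188]
 [188 168  78  80  76  55 214 213 213 214 214 214 213 213 213 213 213 194]
 [187 186 167  80  79  77  68 214 213 214 214 214 213 213 214 214 180 173]
 [187 186 186 166  79  80  77  78 214 214 214 213 213 214 213 177 175 174]
 [187 186 186 186 165  79  78  77 105 214 214 214 214 213 177 177 175 174]
 [186 186 185 185 185 127  90  89  76 163 213 214 209 179 178 177 176 174]]
```

>>> arm_command(
  commands=[
    [[0.17,0.9,0,0,0,0.054,1],[0.17,0.9,0,0,0,0.054,1],[0.17,0.9,0,0,0,0.054,1],[0.17,0.9,0,0,0,0.054,1],[0.17,0.9,0,0,0,0.054,1]],
  ],
)

```text
clock: 13.98
tcp_pos: [0.5262, 0.132, 0.3773]
orientation: [-3.142, 0.0, 0.839]
force: [-0.2, 0.9, 0.4]
gripper_width: 1.002
grip_force: 0.0
```

>>> arm_command(
  commands=[
    [[0.17,0.87,0,0,0,0.054,1],[0.17,0.87,0,0,0,0.054,1],[0.17,0.87,-0.4,0,0,0.054,1],[0.17,0.87,-0.8,0,0,0.054,1],[0.17,0.87,-0.8,0,0,0.054,1]],
  ],
)

```text
clock: 14.6
tcp_pos: [0.5514, 0.2621, 0.3157]
orientation: [-3.141, 0.0, 1.051]
force: [-0.4, -0.5, -0.4]
gripper_width: 1.0
grip_force: 0.0
```

```bash
python3 - <<'E'
from h import *
s=read_state();print(s["tcp_pos"],s["orientation"],s["joint_pos"].round(2))
m=camera_model("wrist");im=snapshot("wrist");cv2.imwrite("pics/p1.png",cv2.cvtColor(im,cv2.COLOR_RGB2BGR))
print("pred",proj("wrist",[.552,.262,.166],m),proj("wrist",[.517,.362,.21],m))
h=cv2.cvtColor(im,cv2.COLOR_RGB2HSV)
G=((h[...,0]>50)&(h[...,0]<90)&(h[...,1]>110)&(h[...,2]>50)).astype(np.uint8)
for b in blobs(G,20):print(b,onz("wrist",*b[0],.167,m))
E
```

```text
[0.5514407  0.26211288 0.31567632] [-3.14121830e+00  3.81268512e-04  1.05061821e+00] [-0.9   0.43  0.54  1.57 -0.23  1.2  -0.84]
pred (np.float64(253.62885187990807), np.float64(176.3649926227017)) (np.float64(159.4735481763617), np.float64(108.97758012394057))
(array([159.9, 105.3]), [154, 99, 13, 13, 131]) [0.50742444 0.37234779 0.167     ]
(array([252.2, 173.4]), [248, 170, 9, 8, 55]) [0.55238798 0.26554605 0.167     ]
(array([137.7, 206.6]), [110, 181, 59, 45, 916]) [0.42612329 0.29625388 0.167     ]
```

>>> arm_command(
  commands=[
    [[0,0.06,-1,0,0,0,1],[0,0,-1,0,0,0,1],[0,0,-1,0,0,0,1],[0,0,-0.5,0,0,0,1],[0,0,0,0,0,0,1]],
  ],
)

```text
clock: 15.28
tcp_pos: [0.5509, 0.2622, 0.2113]
orientation: [-3.141, 0.002, 1.048]
force: [-0.5, 0.2, 0.7]
gripper_width: 1.0
grip_force: 0.0
```

```bash
python3 - <<'E'
from h import *
s=read_state();print(s["tcp_pos"],s["orientation"])
m=camera_model("wrist");im=snapshot("wrist");cv2.imwrite("pics/p2.png",cv2.cvtColor(im,cv2.COLOR_RGB2BGR))
h=cv2.cvtColor(im,cv2.COLOR_RGB2HSV)
G=((h[...,0]>50)&(h[...,0]<90)&(h[...,1]>110)&(h[...,2]>50)).astype(np.uint8)
for b in blobs(G,20):print(b,onz("wrist",*b[0],.167,m))
S,T=snapshot("scene"),snapshot("top")
r=[]
for n,I,g in(("scene",S,(362,176)),("top",T,(134,191))):
    h=cv2.cvtColor(I,cv2.COLOR_RGB2HSV);G=((h[...,0]>50)&(h[...,0]<90)&(h[...,1]>90)&(h[...,2]>40)).astype(np.uint8)
    print(n,[b for b in blobs(G,4) if abs(b[0][0]-g[0])+abs(b[0][1]-g[1])<25])
E
```

```text
[0.55087566 0.262229   0.21128499] [-3.14068082e+00  1.94009468e-03  1.04824839e+00]
(array([101.9, 105.2]), [93, 95, 19, 21, 302]) [0.49964567 0.37755101 0.167     ]
(array([111.7, 230.6]), [81, 201, 68, 51, 1302]) [0.45220426 0.30017628 0.167     ]
(array([252.1, 206.3]), [246, 201, 13, 12, 119]) [0.55253025 0.26569797 0.167     ]
scene [(array([362.7, 175. ]), [361, 174, 5, 3, 13])]
top [(array([131.9, 190.6]), [131, 189, 3, 4, 11])]
```

>>> arm_command(
  commands=[
    [[0.05,0.1,-1,0,0,0,1],[0,0,-1,0,0,0,1],[0,0,-0.98,0,0,0,1],[0,0,0,0,0,0,1],[0,0,0,0,0,0,-1]],
  ],
  newtons=60,
)

```text
clock: 16.05
tcp_pos: [0.5541, 0.2656, 0.1246]
orientation: [3.14, -0.002, 1.048]
force: [-0.1, 0.1, -0.7]
gripper_width: 0.814
grip_force: 0.0
```

>>> arm_command(
  commands=[
    [[0,0,0,0,0,0,-1],[0,0,0,0,0,0,-1],[0,0,0,0,0,0,-1],[0,0,0,0,0,0,-1],[0,0,0,0,0,0,-1]],
  ],
)

```text
clock: 16.68
tcp_pos: [0.5533, 0.2656, 0.1238]
orientation: [3.141, -0.001, 1.048]
force: [-2.4, -0.8, 5.9]
gripper_width: 0.262
grip_force: 58.5
```

```bash
python3 - <<'E'
from h import *
s=read_state();print(s["tcp_pos"],s["orientation"],s["force"],s["moment"])
m=camera_model("wrist");im=snapshot("wrist");cv2.imwrite("pics/p3.png",cv2.cvtColor(im,cv2.COLOR_RGB2BGR))
h=cv2.cvtColor(im,cv2.COLOR_RGB2HSV)
G=((h[...,0]>50)&(h[...,0]<90)&(h[...,1]>110)&(h[...,2]>50)).astype(np.uint8)
for b in blobs(G,20):print(b,onz("wrist",*b[0],.167,m))
E
```

```text
[0.55325068 0.26557437 0.12380046] [ 3.14137928e+00 -1.07683181e-03  1.04787693e+00] [-2.36575056 -0.79513243  5.93631673] [-0.09626755  0.29256123  0.0331456 ]
(array([ 78.2, 247.6]), [54, 229, 49, 44, 724]) [0.49646888 0.31413135 0.167     ]
(array([ 93.8, 274.1]), [58, 260, 65, 26, 754]) [0.4945987  0.30078795 0.167     ]
(array([254. , 285.4]), [244, 277, 21, 18, 282]) [0.55427205 0.26525291 0.167     ]
```

>>> arm_command(
  commands=[
    [[0,0,0,0,0,0,-1],[0,0,0.2,0,0,0,-1],[0,0,0.6,0,0,0,-1],[0,0,0.8,0,0,0,-1],[0,0,0.8,0,0,0,-1]],
  ],
  newtons=100,
)

```text
clock: 17.35
tcp_pos: [0.553, 0.2652, 0.1966]
orientation: [3.141, -0.0, 1.048]
force: [0.3, -0.2, -0.7]
gripper_width: 0.254
grip_force: 97.8
```

>>> arm_command(
  commands=[
    [[0,0,0.8,0,0,0,-1],[0,0,0.8,0,0,0,-1],[0,0,0.8,0,0,0,-1],[0,0,0.6,0,0,0,-1],[0,0,0,0,0,0,-1]],
  ],
)

```text
clock: 17.98
tcp_pos: [0.5537, 0.2655, 0.2866]
orientation: [3.14, -0.003, 1.048]
force: [-0.2, 0.1, -1.0]
gripper_width: 0.262
grip_force: 97.8
```

```bash
python3 - <<'E'
from h import *
s=read_state();print(s["tcp_pos"],s["orientation"],s["force"],s["moment"],s["grip_force"])
for n in("wrist","scene","top"):
    m=camera_model(n);im=snapshot(n);cv2.imwrite(f"pics/q_{n}.png",cv2.cvtColor(im,cv2.COLOR_RGB2BGR))
    h=cv2.cvtColor(im,cv2.COLOR_RGB2HSV);G=((h[...,0]>50)&(h[...,0]<90)&(h[...,1]>90)&(h[...,2]>45)).astype(np.uint8)
    p=s["tcp_pos"];print(n,"tip",proj(n,p-[0,0,.104],m),"ring",proj(n,p-[0,0,.049],m),"btn",proj(n,p+[0,0,.043],m))
    if n=="wrist": print(blobs(G,20))
    print([b for b in blobs(red(im),3)])
E
```

```text
[0.55369697 0.26545524 0.28660802] [ 3.14013730e+00 -2.59105465e-03  1.04774155e+00] [-0.18893772  0.10643788 -1.01684799] [ 0.0253559  -0.0056066  -0.02473067] 97.76116490364075
wrist tip (np.float64(252.67659315481805), np.float64(188.7388540699397)) ring (np.float64(252.4195552750676), np.float64(209.70622277827783)) btn (np.float64(251.52722420504605), np.float64(285.45389780755784))
[(array([147.7, 110.9]), [141, 104, 14, 15, 165]), (array([130.9, 215.8]), [103, 189, 60, 47, 1005]), (array([254.2, 285.1]), [245, 277, 20, 18, 285])]
[(array([190.3, 110.1]), [189, 106, 3, 10, 11]), (array([253.4, 201.5]), [248, 200, 12, 5, 19])]
scene tip (np.float64(364.8211267852164), np.float64(171.79627764789828)) ring (np.float64(370.8602793845863), np.float64(154.8708162160603)) btn (np.float64(382.6848249041637), np.float64(121.73108579071872))
[(array([161.3, 154.6]), [153, 143, 17, 23, 134]), (array([143.1, 170.6]), [140, 168, 8, 7, 42]), (array([100.6, 262.7]), [86, 250, 30, 26, 328])]
top tip (np.float64(130.29560870427733), np.float64(189.59301271877507)) ring (np.float64(122.80694533052198), np.float64(186.78853606503387)) btn (np.float64(107.84525146115786), np.float64(181.18543721242602))
[(array([388.7, 139.8]), [375, 127, 28, 27, 356]), (array([366.9, 205.8]), [362, 200, 11, 12, 97]), (array([346.6, 216.8]), [346, 216, 2, 3, 5]), (array([360.5, 279.1]), [352, 260, 18, 39, 348])]
```

>>> arm_command(
  commands=[
    [[0.08,-0.5,0,0,0,0,-1],[0.08,-0.7,0,0,0,0,-1],[0.08,-0.8,0,0,0,0,-1],[0.08,-0.8,0,0,0,0,-1],[0.08,-0.8,0,0,0,0,-1]],
  ],
)

```text
clock: 18.75
tcp_pos: [0.5649, 0.1541, 0.2848]
orientation: [3.141, 0.001, 1.046]
force: [-1.9, -0.0, -1.3]
gripper_width: 0.259
grip_force: 97.8
```

>>> arm_command(
  commands=[
    [[0.08,-0.8,0,0,0,0,-1],[0.08,-0.8,0,0,0,0,-1],[0.08,-0.8,0,0,0,0,-1],[0.08,-0.8,0,0,0,0,-1],[0.08,-0.8,0,0,0,0,-1]],
  ],
)

```text
clock: 19.38
tcp_pos: [0.5764, 0.0342, 0.2848]
orientation: [-3.142, 0.001, 1.046]
force: [0.4, -0.4, -1.3]
gripper_width: 0.258
grip_force: 97.8
```

>>> arm_command(
  commands=[
    [[0.08,-0.7,0,0,0,0,-1],[0.08,-0.5,0,0,0,0,-1],[0.08,-0.3,0,0,0,0,-1],[0.08,-0.15,0,0,0,0,-1],[0,0,0,0,0,0,-1]],
  ],
)

```text
clock: 20.0
tcp_pos: [0.5866, -0.0121, 0.2848]
orientation: [-3.141, 0.0, 1.048]
force: [-0.7, 0.2, -1.9]
gripper_width: 0.258
grip_force: 97.8
```

```bash
python3 - <<'E'
from h import *
s=read_state();print(s["tcp_pos"],s["orientation"],s["force"])
m=camera_model("wrist");I={}
for n in("wrist","scene","top"):
    I[n]=snapshot(n);cv2.imwrite(f"pics/r_{n}.png",cv2.cvtColor(I[n],cv2.COLOR_RGB2BGR))
g=[.589,-.018,.12]
u=[int(t) for t in proj("wrist",g,m)];print("gland pred",u,"tip",proj("wrist",s["tcp_pos"]-[0,0,.104],m))
c=lambda im,x,y,w,h,W,H:cv2.resize(im[y:y+h,x:x+w],(W,H),interpolation=cv2.INTER_CUBIC)
a=c(I["wrist"],192,120,120,180,400,600); su=[int(t) for t in proj("scene",g)];tu=[int(t) for t in proj("top",g)]
b=c(I["scene"],su[0]-50,su[1]-55,100,75,400,300);d=c(I["top"],tu[0]-50,tu[1]-45,100,75,400,300)
print(su,tu);cv2.imwrite("pics/c3.png",cv2.cvtColor(np.hstack([a,np.vstack([b,d])]),cv2.COLOR_RGB2BGR))
E
```

```text
[ 0.58662593 -0.01205371  0.28479693] [-3.14147527e+00  1.77742514e-05  1.04808258e+00] [-0.69895272  0.22319554 -1.89296093]
gland pred [257, 177] tip (np.float64(252.85062136180406), np.float64(188.4735060618823))
[240, 197] [262, 180]
```

View pics/c3.png

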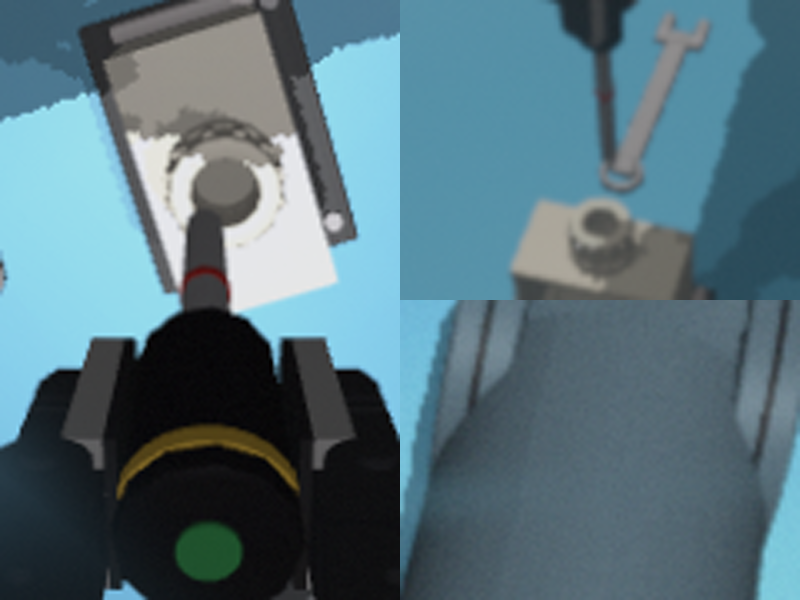

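The last crop shows the bore at wrist pixel (259.8,177) and the rod tip at (253.8,186). In the scene view the bore is at (240.5,197) and the tip at (243,183).

```bash
cat > bt.py <<'E'
from h import *
def rep(b,t,zt,m):
    B=onz("wrist",*b,.12,m);T=onz("wrist",*t,zt,m);print("wrist bore",B.round(4),"tip",T.round(4),"d",(B-T)[:2].round(4));return B,T
E
python3 - <<'E'
from bt import *
s=read_state();m=camera_model("wrist")
rep((259.8,177),(253.8,186.3),s["tcp_pos"][2]-.1088,m)
B=onz("scene",240.5,197,.12);T=onz("scene",243,183.2,s["tcp_pos"][2]-.1088);print("scene",B,T,B-T)
w=cv2.cvtColor(cv2.imread("pics/r_wrist.png"),cv2.COLOR_BGR2GRAY)
im=cv2.imread("pics/r_scene.png")
r=red(cv2.cvtColor(im,cv2.COLOR_BGR2RGB)*1);
h=cv2.cvtColor(im,cv2.COLOR_BGR2HSV)
k=(((h[...,0]<12)|(h[...,0]>168))&(h[...,1]>70)).astype(np.uint8);k[:,:225]=0;k[:,262:]=0;k[:140]=0;k[190:]=0
print("ring scene",blobs(k,2),proj("scene",s["tcp_pos"]-[0,0,.0538]))
# rod profile rows in wrist
for v in range(176,206,3): print(v,w[v,236:284:2])
E
```

```text
wrist bore [ 0.5907 -0.0183  0.12  ] tip [ 0.5875 -0.0113  0.176 ] d [ 0.0032 -0.007 ]
scene [ 0.58701962 -0.01818581  0.12      ] [ 0.59044213 -0.00988     0.1759722 ] [-0.00342251 -0.00830581 -0.0559722 ]
ring scene [] (np.float64(241.3920454790263), np.float64(165.26396243385102))
176 [230 227 227 169 229 230 222  91 113 113 112 112 112 112 112 112  82 199
 230 229 202 230 230 230]
179 [189 230 227 162 230 230 209  77  88 110 113 113 112 113 106  78  73 193
 230 229 186 227 230 230]
182 [105 230 230 196 219 230 229 136  71  74  80  81  82  78  80  74 103 230
 229 226 206 230 230 230]
185 [ 86 190 230 230 216 229 165  57  57  58  57  70  76  76  76 168 230 230
 229 226 230 230 230 230]
188 [ 86 104 230 230 230 183  80  57  58  57  59 102 201 217 229 230 230 228
 212 226 230 230 230 230]
191 [ 97  86 191 231 230 230  56  57  58  58  59  70 230 230 229 228 219 226
 230 230 230 230 230 230]
194 [164  98 111 230 230 216  56  58  58  59  59  61 221 228 221 228 230 230
 230 230 230 230 230 230]
197 [197 106  97 193 230 204  56  59  59  60  59  60 207 230 230 230 230 230
 230 230 230 230 230 230]
200 [201 167  98 113 230 198  58  47  36  40  45  57 193 230 230 230 230 230
 230 230 230 230 230 230]
203 [201 199 105  97 192 182  43  57  58  60  59  46 181 230 230 230 230 230
 230 230 230 230 230 230]
```

>>> arm_command(
  commands=[
    [[0.05,-0.12,0,0,0,0,-1],[0.05,-0.12,-0.3,0,0,0,-1],[0,0,-0.6,0,0,0,-1],[0,0,-0.6,0,0,0,-1],[0,0,0,0,0,0,-1]],
  ],
)

```text
clock: 20.78
tcp_pos: [0.588, -0.0192, 0.2375]
orientation: [-3.138, 0.002, 1.048]
force: [0.8, -0.1, -1.3]
gripper_width: 0.254
grip_force: 97.8
```

```bash
cat > m1.py <<'E'
from bt import *
s=read_state();m=camera_model("wrist");im=snapshot("wrist");S=snapshot("scene");k="%d"%(s["clock"]*100)
cv2.imwrite(f"pics/s_wrist{k}.png",cv2.cvtColor(im,cv2.COLOR_RGB2BGR));cv2.imwrite(f"pics/s_scene{k}.png",cv2.cvtColor(S,cv2.COLOR_RGB2BGR))
print(s["clock"],s["tcp_pos"].round(4),s["orientation"].round(4),s["force"].round(1))
w=cv2.cvtColor(im,cv2.COLOR_RGB2GRAY)
u,v=proj("wrist",s["tcp_pos"]-[0,0,s["tcp_pos"][2]-.12],m);print("under tcp",round(u,1),round(v,1))
v=int(v)
for r in range(v-24,v+26,2): print(r,w[r,228:284:2])
g=cv2.cvtColor(S,cv2.COLOR_RGB2GRAY);a=proj("scene",[.589,-.018,.13])
print(a);a=[int(t) for t in a]
for r in range(a[1]-22,a[1]+16): print(r,g[r,a[0]-12:a[0]+14])
E
python3 m1.py
```

```text
20.775 [ 0.588  -0.0192  0.2375] [-3.138e+00  2.400e-03  1.048e+00] [ 0.8 -0.1 -1.3]
under tcp 253.4 184.2
160 [117 117 117 117 117 117 118 117  97  92  83  78  93  97  92  84  77 101
 121 112 144 149 148 148 149 148 105  54]
162 [117 130 136 117 117 116 117  94 109 104 106 116  77  78  78 105 145 105
 105 127 102 141 149 148 148 149 128  54]
164 [117 117 117 117 117 116  95  93  93  77  89 100 105 112 139 128 113  94
  79  81  79  85 140 148 148 149 148  66]
166 [117 117 117 117 117  98  78  77  78 106 123 123 134 149 155 155 154 153
 141  94 113 106 117 149 148 149 149  90]
168 [116 117 117 117 117  98 111  92 117 123 131 147 152 150 150 151 152 152
 154 148 115 133 114 141 149 148 148 116]
170 [199 115 116 117 109 106 105 119 121 141 150 148 146 145 140 146 146 148
 151 153 153 126 112 124 148 148 148 142]
172 [230 200 230 201 170  85 141 146 151 150 147 127 118 114 115 116 124 137
 147 150 151 151  99  87 141 148 148 148]
174 [232 230 230 223  77 106 125 141 140 141 114 116 115 115 115 115 116 114
 122 146 148 152 142  98 135 213 193 211]
176 [232 229 230 196  96 116 119 117 119 
[... 5562 characters left out ...]

  76  74  79  86  89  90  90  88]
205 [168 168 168 162 138 108  91  82  82  84  80  80  82  84  81  76  76  77
  78  79  82  88  94  94  91  89]
206 [168 168 169 163 144 117  96  88  85  83  80  79  81  83  80  78  79  82
  82  79  86  94 103 103  95  90]
207 [168 168 168 167 157 129 102  94  91  87  83  82  84  84  84  85  87  87
  81  83  94 104 107 107 100  97]
208 [168 168 168 168 164 148 122  99  92  92  88  86  90  89  87  90  90  85
  88  91 103 108 109 108 106 105]
209 [168 168 168 168 167 163 146 114  92  88  87  87  88  88  85  85  86  91
 101 105 108 109 109 109 108 108]
210 [167 167 168 168 168 167 159 134 107  94  89  88  89  88  88  91  96 103
 107 109 109 109 109 109 109 109]
```

```bash
python3 - <<'E'
from bt import *
s=read_state();m=camera_model("wrist")
for b,t in(((255.3,183.7),(253.1,188.)),((255.3,183.2),(253.1,187.5))): rep(b,t,s["tcp_pos"][2]-.1088,m)
print(s["tcp_pos"],s["orientation"])
E
```

```text
wrist bore [ 0.5914 -0.0204  0.12  ] tip [ 0.5891 -0.0204  0.1308] d [ 0.0023 -0.    ]
wrist bore [ 0.5916 -0.02    0.12  ] tip [ 0.5893 -0.02    0.1308] d [0.0023 0.    ]
[ 0.58942397 -0.01946074  0.23963703] [-3.14125564e+00  4.97037145e-04  1.04786031e+00]
```

>>> arm_command(
  commands=[
    [[0.075,0,0,0,0,0,-1],[0,0,0,0,0,0,-1],[0,0,-0.3,0,0,0,-1],[0,0,-0.4,0,0,0,-1],[0,0,0,0,0,0,-1]],
  ],
)

```text
clock: 21.5
tcp_pos: [0.5907, -0.0193, 0.2174]
orientation: [-3.139, 0.002, 1.048]
force: [0.4, 0.3, -0.5]
gripper_width: 0.26
grip_force: 97.8
```

```bash
python3 - <<'E'
from bt import *
import time
s=read_state();print(s["tcp_pos"],s["orientation"],s["force"])
snapshot("wrist");snapshot("wrist");s=read_state();m=camera_model("wrist");im=snapshot("wrist");print(s["tcp_pos"],s["orientation"],s["force"])
cv2.imwrite("pics/t1.png",cv2.cvtColor(im,cv2.COLOR_RGB2BGR))
w=cv2.cvtColor(im,cv2.COLOR_RGB2GRAY);p=s["tcp_pos"].copy();p[2]=.12
u,v=proj("wrist",p,m);print(u,v);v=int(v)
for r in range(v-22,v+24,2): print(r,w[r,232:280:2])
E
```

```text
[ 0.59068681 -0.01929574  0.21738372] [-3.13927653e+00  1.55319922e-03  1.04791151e+00] [ 0.36794652  0.29711022 -0.46524844]
[ 0.59158193 -0.01950357  0.21860028] [-3.14115177e+00  4.84026722e-04  1.04776209e+00] [-0.43061363 -0.81306062 -0.74086288]
252.86593451478953 190.05605189360543
168 [116 117 100 104 113  93 112 110  79  79  78  95 119  94  83 125 111 104
 145 149 150 149 150 125]
170 [118 108  81  99  80  82  93  97 102 113 115 106  94  82  79  78  79  79
 102 149 150 150 150 150]
172 [111  82  79  77  88 114 123 125 125 124 125 124 124 132 143  98  92 125
 103 135 150 149 149 149]
174 [104 108  99 101 119 123 123 121 121 120 120 121 128 154 155 149 115 131
 134 107 149 149 149 149]
176 [103  98 108 122 122 121 119 118 117 116 116 116 138 150 152 154 153 129
  88 129 129 149 149 149]
178 [ 97  99 120 121 120 118 115 111 110 114 113 120 130 146 149 151 153 154
 119  87 108 149 149 149]
180 [ 81 118 121 119 117 112 109 116 117 117 116 116 117 115 137 148 150 153
 148  95  84 148 149 149]
182 [105 119 119 118 109 115 116 116 117 116  98  99 116 116 115 137 149 151
 153 132 138
[... 858 characters left out ...]
 235 194  85  74  60  49  37  41  46  59 178 234 234 233
 233 215 234 234 234 234]
202 [234 233 233 234 234 234 223 142  41  47  57  60  51  38 193 234 234 233
 219 235 234 234 234 234]
204 [234 221 227 233 234 234 234 159  55  61  62  62  62  58 140 234 233 231
 228 235 235 234 234 234]
206 [234 234 225 226 233 233 234 122  60  62  62  61  62  62  92 233 233 228
 234 234 234 234 234 234]
208 [235 234 234 234 233 232 233 103  60  60  62  63  62  61  65 234 234 234
 234 234 234 234 234 234]
210 [234 234 234 234 234 234 228 108  60  62  62  63  62  60  82 234 234 234
 234 234 234 234 234 234]
212 [234 234 234 234 234 234 234 150  57  46  38  31  31  46 121 234 234 234
 234 234 234 234 234 234]
```

```bash
python3 - <<'E'
from bt import *
s=read_state();m=camera_model("wrist")
rep((251.7,189.8),(253.,188.3),s["tcp_pos"][2]-.1088,m)
print(s["tcp_pos"])
d=np.array([np.cos(1.048),np.sin(1.048)]);print("tool x",d)
# ring position along rod: dark band rows 200-202 & 212 = ring edges; middle ~206.5
p=s["tcp_pos"]-[0,0,.0538]
for dz in(-.004,0,.004): print(dz,proj("wrist",p+[0,0,dz],m))
R=cv2.cvtColor(cv2.imread("pics/t1.png"),cv2.COLOR_BGR2RGB);print(R[196:218,253].tolist())
E
```

```text
wrist bore [ 0.5911 -0.0189  0.12  ] tip [ 0.5913 -0.0206  0.1101] d [-0.0002  0.0017]
[ 0.59181286 -0.01951913  0.21891252]
tool x [0.4993049  0.86642635]
-0.004 (np.float64(252.54950310734787), np.float64(205.42372676069914))
0 (np.float64(252.5214363912178), np.float64(207.23802129567034))
0.004 (np.float64(252.49235325046868), np.float64(209.11999874556722))
[[62, 61, 63], [62, 61, 63], [61, 61, 63], [64, 46, 48], [71, 25, 25], [88, 23, 23], [75, 51, 53], [62, 61, 64], [61, 61, 63], [62, 62, 64], [62, 61, 63], [63, 62, 65], [63, 62, 64], [63, 62, 64], [62, 62, 64], [63, 62, 64], [34, 33, 35], [7, 7, 9], [10, 9, 11], [9, 9, 10], [8, 9, 9], [9, 8, 10]]
```

>>> arm_command(
  commands=[
    [[0,0.04,0,0,0,0,-1],[0,0,-0.4,0,0,0,-1],[0,0,-0.4,0,0,0,-1],[0,0,-0.4,0,0,0,-1],[0,0,-0.15,0,0,0,-1]],
  ],
)

```text
clock: 22.28
tcp_pos: [0.591, -0.0183, 0.1771]
orientation: [-3.14, 0.001, 1.048]
force: [-0.3, -0.3, -1.1]
gripper_width: 0.263
grip_force: 97.8
```

>>> arm_command(
  commands=[
    [[0,0,0,0,0,0,-1],[0,0,0,0,0,0,-1],[0,0,0,0,0,0,-1],[0,0,0,0,0,0,-1],[0,0,0,0,0,0,-1]],
  ],
)

```text
clock: 22.9
tcp_pos: [0.5918, -0.0182, 0.1785]
orientation: [3.141, -0.0, 1.048]
force: [-0.5, 0.2, -1.3]
gripper_width: 0.261
grip_force: 97.8
```

```bash
cat > fin.py <<'E'
from bt import *
s=read_state();m=camera_model("wrist");im=snapshot("wrist");S=snapshot("scene");print(s["clock"],s["tcp_pos"].round(4),s["orientation"].round(4),s["force"].round(2),s["moment"].round(3))
cv2.imwrite("pics/t2.png",cv2.cvtColor(im,cv2.COLOR_RGB2BGR));cv2.imwrite("pics/t2s.png",cv2.cvtColor(S,cv2.COLOR_RGB2BGR))
w=cv2.cvtColor(im,cv2.COLOR_RGB2GRAY);p=s["tcp_pos"].copy();p[2]=.12
u,v=proj("wrist",p,m);print("axis@rim",u,v);v=int(v)
for r in range(v-26,v+24,3): print(r,w[r,226:280:2])
h=cv2.cvtColor(S,cv2.COLOR_RGB2HSV);print("scene ring pred",proj("scene",s["tcp_pos"]-[0,0,.0538]),"rim",proj("scene",[.591,-.0185,.12]))
d=S[...,0].astype(int)-S[...,1];print("redness rows",[(r,int(d[r,232:248].max()),int(d[r,232:248].argmax()+232)) for r in range(180,208)])
d=im[...,0].astype(int)-im[...,1];print("wrist red",[(r,int(d[r,244:262].max())) for r in range(v-20,v+20)])
E
python3 fin.py
```

```text
22.9 [ 0.5918 -0.0182  0.1785] [ 3.1414e+00 -1.0000e-04  1.0479e+00] [-0.51  0.2  -1.29] [ 0.006  0.052 -0.049]
axis@rim 252.55095948079156 205.138725707154
179 [121 120 120 120  99  94 117 119  84  83  77  81  81  82  79 100  84  86
 104 122  95 104 148 154 154 154 154]
182 [121 121 120  94  93 104  85  78 110 110  88  84  86  91  87  96 106  84
  81  80  83  82  89 137 153 154 154]
185 [120 120  85  80  80  81  83 107 121 124 127 129 128 128 127 127 124 117
 108  82  79 105  85 124 143 153 154]
188 [121 111 110 117  90 108 123 127 126 125 124 124 123 123 124 123 124 125
 125 123 107  95 113 133 108 153 154]
191 [120 107  83 106 123 125 124 124 123 120 119 118 118 114 119 119 120 121
 121 123 124 122 106  82 109 133 152]
194 [175  79  98 123 124 122 121 119 115 111 112  60  62  63  64  64  74 118
 120 120 122 123 122 104  83  96 153]
197 [ 91  94 121 123 122 121 115 110 119 118 107  61  63  65  63  64  64 106
 114 114 120 143 156 156 113 152 138]
200 [110 121 122 122 121 116  96 118 118 118 101  63  52  41  42  48  62 106
 118 107 120 139 155 157 154 134 187]
203 [191 121 122 122 12
[... 1326 characters left out ...]
), (190, -7, 239), (191, -5, 239), (192, -4, 238), (193, 1, 242), (194, 2, 235), (195, 4, 232), (196, 7, 237), (197, 14, 238), (198, 17, 240), (199, 9, 240), (200, 2, 232), (201, 3, 235), (202, 4, 232), (203, 3, 232), (204, 4, 232), (205, 3, 232), (206, 4, 232), (207, 4, 232)]
wrist red [(185, 5), (186, 5), (187, 5), (188, 5), (189, 5), (190, 5), (191, 4), (192, 4), (193, 4), (194, 4), (195, 3), (196, 4), (197, 3), (198, 4), (199, 19), (200, 49), (201, 74), (202, 67), (203, 64), (204, 61), (205, 48), (206, 48), (207, 59), (208, 55), (209, 28), (210, 17), (211, 6), (212, 2), (213, 2), (214, 2), (215, 2), (216, 2), (217, 2), (218, 2), (219, 2), (220, 2), (221, 2), (222, 3), (223, 2), (224, 3)]
```

>>> arm_command(
  commands=[
    [[-0.023,0.013,-0.08,0,0,0,-1],[0,0,-0.077,0,0,0,-1],[0,0,0,0,0,0,-1],[0,0,0,0,0,0,-1],[0,0,0,0,0,0,-1]],
  ],
)

```text
clock: 23.62
tcp_pos: [0.5911, -0.0179, 0.1737]
orientation: [3.142, -0.0, 1.048]
force: [-0.3, 0.3, -1.5]
gripper_width: 0.259
grip_force: 97.8
```

>>> arm_command(
  commands=[
    [[0,0,0,0,0,0,-1],[0,0,0,0,0,0,-1],[0,0,0,0,0,0,-1],[0,0,0,0,0,0,-1],[0,0,0,0,0,0,-1]],
  ],
)

```text
clock: 24.25
tcp_pos: [0.591, -0.0178, 0.1737]
orientation: [-3.142, 0.0, 1.048]
force: [0.7, 0.0, -1.1]
gripper_width: 0.256
grip_force: 97.8
```

```bash
python3 fin.py; python3 - <<'E'
from h import *
g=cv2.cvtColor(cv2.imread("pics/t2s.png"),cv2.COLOR_BGR2GRAY)
for r in range(188,206): print(r,g[r,228:254])
S=cv2.cvtColor(cv2.imread("pics/t2s.png"),cv2.COLOR_BGR2RGB);b=blobs(red(S),15);print(b)
E
```

```text
24.25 [ 0.591  -0.0178  0.1737] [-3.1416  0.      1.0478] [ 0.71  0.02 -1.13] [-0.102 -0.037 -0.01 ]
axis@rim 252.5157125690876 207.3273184573208
181 [122 121 121 120 103  96 121 120  85  91  94  79  82  82  82  94 108  92
  81  99 122  99  95 144 154 154 155]
184 [122 122 120  97  83  95  85  81  90 103  91  86  92 104  96  87  95  95
  81  81  80  80  81  88 144 154 154]
187 [121 120  96  82  81  81  82  95 121 126 128 129 129 128 128 128 127 126
 122 105  82  90 112 103 112 155 154]
190 [121 116 109 120 101 104 122 126 126 125 125 125 124 123 123 123 124 124
 125 126 123 106  95 105 137 125 154]
193 [121 112  88  92 122 125 125 124 123 121 120 119 119 109 114 119 120 120
 122 122 123 123 121 100  86  98 139]
196 [207  80  89 121 124 123 122 121 118 116 107  62  62  63  64  64  65 104
 119 121 122 122 123 123  93  82 109]
199 [137  86 120 123 124 122 120 107 119 119 105  61  64  54  57  62  66 105
 119 109 119 121 121 122 135 120 152]
202 [119 112 123 122 123 120 101 112 119 118  98  42  50  60  61  52  39  99
 119 119  99 120 144 155 157 151 161]
205 [215 118 123 122 121 112  83  
[... 3460 characters left out ...]
01 [169 169 168 158 124  99 104 110 110 107  98  86  80  81  87  90  90  87
  79  78  79  86  88  90  90  89]
202 [169 169 168 160 123  93 100 105 108 110 107  96  89  90  90  89  86  83
  76  73  76  86  89  89  88  90]
203 [169 169 169 161 129 100 100  94  94 101 102  94  90  89  86  82  80  82
  74  73  76  85  89  89  90  88]
204 [169 169 169 162 135 103  92  85  85  90  89  83  82  82  81  77  74  76
  73  75  81  86  89  89  89  89]
205 [169 169 168 163 138 109  90  83  82  84  81  79  79  78  77  75  75  77
  79  80  82  87  89  89  88  89]
[(array([161.3, 154.5]), [153, 143, 18, 23, 136]), (array([143.1, 170.7]), [140, 168, 8, 7, 41]), (array([100.5, 262.8]), [86, 250, 30, 26, 326])]
```

The ring is at rim height by kinematics: TCP z 0.1737, and the scene view agrees. The rod is within about 1 mm of the bore centre, no contact force shows, and the lever is unchanged. I hand in now.

```bash
python3 -c "
from bench import *
print(hand_in())"
```

```text
the job is handed in; nothing more can be done
None
```

I handed the job in at about 24 s with the lever about 0.02 rad from upright and the probe held still, upright in the gland. The red ring is level with the rim and the rod within about 1 mm of the bore centre, by my own measurements, since no verdict came back; the knob slipped out of the gripper early on, so I pushed it upright with shut fingers.

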